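# Lay out the pressing tools on a glassworker's bench

## Robot

A 7-joint arm with a two-finger parallel gripper is mounted at the origin on the work surface. World frame = base frame: x ahead of the robot, y to its left, z up, the work surface at z = 0. Lengths are in m, angles in rad, forces in N, time in s.
With the tool pointing down it reaches from about 0.4 to 0.85 m from the base axis. Payload 6.9 kg.
Tool frame: the origin (TCP) lies midway between the tips of the shut fingers; the grasp point (between the pads) lies 19 mm behind it; z points along the fingers, y is the direction in which the jaws open and shut (so a half turn about z gives the same grasp; the last joint's range is limited). The gripper opens to 85 mm and grips with 20 to 120 N. Pads are 22 mm wide; open, the fingers measure 114 mm over their backs; the gripper's body (76 mm by 85 mm) begins 54 mm behind the grasp point. The pads swing forward as they close: fully open they stand 13 mm farther back than shut.
Start: joints at [1.415, 0.507, -0.238, 1.5, 0.126, 1.149, -0.155], TCP at [0.162, -0.604, 0.231] pointing down, gripper open.
Joint ranges: [-3.08, 3.08], [-0.24, 2.05], [-1.43, 1.35], [0, 2.5], [-1.52, 4.66], [0.17, 1.96], [-2.89, 2.89]. Speed limits (rad/s): [2.39, 2.39, 3.14, 3.14, 3.14, 3.14, 3.14].

## Interface

Orientations are given as a unit quaternion [x, y, z, w].
In Python, from plant import env, imaging gives the robot as it stands.
- The arm moves only by the tool step_arm, never from a script. Its argument "rows" is a list of rows, each an object with "linear": the shift along the tool's x, y, z as a fraction of full scale, a list of three; "twist": the turn about the tool's z as a fraction of full scale. In form: [{"linear": [dx, dy, dz], "twist": twist}, ...]. A call has 1 to 20 rows; each row shifts and turns the commanded pose from where the row before left it, along the tool's axes as they then stand; what a row does not reach is not made up. Full scale, the value 1, is 0.04 m for a shift and 5 degrees for a turn. A row lasts 1/8 s, in which the tool goes at most 62.5 mm and 10.7 degrees, less where a joint would pass 70% of its speed; a pose out of reach is approached as far as the arm can. A call with a number of a shift or a turn outside -1 to 1 is refused whole. A call with a gripper value outside its range is refused whole. "hand" is the opening, from 0 (shut) to 1 (fully open), set as the call begins (left out, the last holds). The fingers move at their own pace and stop on an object; "grip_force" is the grip in N (left out, the last holds). Time passes only in rows, so rows that do not move let the fingers close. It gives the time, the measured TCP pose, the force and the opening at its end, in the units of the state.
- env.get_obs(): the state, without advancing time (a new reading comes with each control period).
- imaging.snapshot(name): name is "scene" or "side" or "wrist"; returns the picture (400x640x3 uint8, red, green, blue); there is no depth.
- imaging.camera_params(name): a dict with "vfov" (degrees; the focal length in pixels is half the picture's height over the tangent of half this angle, whatever the lens; pixels are square), "cx", "cy" (the principal point, pixels), "D" ([k1, k2, p1, p2, k3] as OpenCV has them; the pictures are not rectified), "pose" (4x4, takes a point from camera to world coordinates); the wrist camera has in their place "mount" (4x4, takes a point from camera to tool coordinates, whose origin is the TCP and whose axes are the flange's). Camera axes: x right, y up, looking along -z (the intrinsics and any distortion apply to the point x, -y, -z); pixel columns grow to the right and rows downward; lengths in m; the calibration is good to about 2 mm. A picture is of the moment at which its call begins: read the wrist's pose just before it. camera_params takes no time and is no camera call.
- env.finish_job(): hands the job in, once; it reports no verdict.
The state is a dict: "time": time; "joints": joint angles; "qvel": joint speeds; "tau": joint torques, N m; "eef_pos": TCP position; "tool_rot": TCP orientation; "force": force on the tool from outside, world axes, zero at the start; "torque": the same for the moment, N m; "finger_gap": opening from 0.0 (shut) to 1.0 (fully open).
Only numpy, scipy, OpenCV 4.12 (cv2) and the standard library are available. Lean on these libraries where they do the work, as an engineer would, in place of code of your own. Each camera call takes 0.05 s, during which the arm holds its last target.

## Task

Lay out the bench for pressing a glass piece: stand the round brass mould, hollow side up, in the middle of the black graphite slab and set the glass piece flat side down in the mould's hollow without dropping it; stand the pointed reamer upright on the rod rack's floor, midway between its two notched walls and midway along them; and stand the square-footed press upright on the bench just to the left of the torch stand (left as seen from the robot), level with the stand's middle and about 2 cm clear of its base. Leave the jar of rods and the pliers where they are.

Things in the scene. Friction and masses are not known exactly. Their poses are not given: they have to be found in the camera images.
- mould: Loose round brass mould, a flat puck 62 mm across and 22 mm high, 0.4 kg, with a round hollow in its top 48 mm across and 6 mm deep (hollow floor 16 mm above the underside). It stands hollow side up. Origin: centre of the underside, z up.
- glass: Loose solid green glass piece: round, 32 mm across and 28 mm high, flat below, straight-sided for the lower 18 mm, domed above, 50 g. Held with the fingertips 9 mm above its underside the fingers stay clear of the mould's rim. Origin: centre of the flat underside, z up.
- reamer: Loose reamer standing upright, 84 mm high, 0.17 kg: round steel foot 44 mm across and 12 mm high, round wooden handle 20 mm across from 12 to 58 mm height, then a black graphite cone to a point. Origin: centre of the underside of the foot, z up towards the point.
- press: Loose hand press standing upright, 78 mm high, 0.26 kg: square steel foot 50 x 50 mm and 12 mm high, round wooden handle 20 mm across from 12 to 55 mm height, then a round wooden ball knob 28 mm across. Origin: centre of the underside of the foot, z up towards the knob, x and y along the foot's sides.
- slab: Fixed black graphite slab, 110 x 110 mm, 15 mm thick. Origin: centre of the underside (on the bench, z = 0), x and y along its sides; the top is at 15 mm.
- rack: Fixed steel rod rack: a floor plate 110 mm (x) by 120 mm (y), 5 mm thick, with a notched wall 6 mm thick along each of its two sides at y = -57 and +57 mm; walls run along x and reach 30 mm above the bench. Inside width 108 mm, open at both ends. Origin: centre of the underside, on the bench.
- torch: Fixed stand with an unlit red ribbed hand torch lying in it, nozzle pointing along +x, away from the robot. The base block is 90 mm (x) by 60 mm (y) and 18 mm high; the torch reaches 68 mm height and stays within 16 mm of the stand's centre line, and runs from x = -67 to +78 mm. Origin: centre of the base's underside, on the bench; its +y side is its left side as seen from the robot.
- jar: White jar of glass rods, 68 mm across, 110 mm high (rods to 200 mm), a bystander to be left alone. Origin: centre of the underside.
- pliers: Pliers lying flat, about 165 mm long and 60 mm wide, 16 mm high, black handles, a bystander to be left alone. Origin: at the pivot on the bench; the jaws point along +x of its frame.
There are look-alikes about, which are no part of the job. What is shaped like the glass but brown or red is not meant.

How it is judged:
At the end, for the whole second after the job is handed in: Mould hollow up on the slab, within 12 mm of its centre; glass seated in the hollow (within 9.5 mm); reamer on the rack floor within 15 mm of centre each way; press on the bench, 62-95 mm left (+y) of the torch stand's centre, within 20 mm along; all upright within 0.1 rad, released, at rest (horizontal distance between mould and slab below 0.012 m and z of mould in the frame of slab between 0.012 and 0.018 m and angle between each of mould, glass, reamer, press's own z axis and vertical below 0.1 rad and horizontal distance between glass and mould below 0.0095 m and z of glass in the frame of mould between 0.013 and 0.019 m and x of reamer in the frame of rack between -0.015 and 0.015 m and y of reamer in the frame of rack between -0.015 and 0.015 m and z of reamer in the frame of rack between 0.002 and 0.009 m and x of press in the frame of torch between -0.02 and 0.02 m and y of press in the frame of torch between 0.062 and 0.095 m and height (world z) of press between -0.003 and 0.004 m and linear speed of each of mould, glass, reamer, press below 0.01 m/s and angular speed of each of mould, glass, reamer, press below 0.1 rad/s); the robot touches nothing.
It fails at once if the jar of rods is shifted more than 20 mm (distance of jar from where it was at the start of the episode above 0.02 m).
It fails at once if the pliers are shifted more than 20 mm (distance of pliers from where it was at the start of the episode above 0.02 m).
It fails at once if the glass is dropped (it flies free of the fingers faster than 0.7 m/s, a fall of about 25 mm) (linear speed of glass above 0.7 m/s and contact force between the fingers and glass below 0.01 N).
It also fails if it takes over 109 s, if anything falls off the work surface, if the arm or the gripper's body presses on something with over 40 N, if the wrist force passes 120 N, or if a joint passes its speed limit or range.

## Working session

There is one attempt and no reset: what is moved stays moved. The work goes in short steps, Python scripts to look and compute and a tool call to move; the robot and the scene stay as the last step left them, time stands still between calls to the robot, and variables do not carry over. Pictures are saved under pics/ and viewed, and the job is handed in when it is done.

Besides the shell and the picture viewer there is one more tool, called after "Call:" by a JSON object that holds its "api" and its "payload". step_arm: Moves the arm, as the interface text tells. Its arguments: {"type":"object","properties":{"rows":{"type":"array","items":{"type":"object","properties":{"linear":{"type":"array","items":{"type":"number","minimum":-1,"maximum":1}},"twist":{"type":"number","minimum":-1,"maximum":1}}}},"hand":{"type":"number"},"grip_force":{"type":"number"}},"required":["rows"]}

```bash
ls; mkdir -p pics
python3 - <<'E'
from plant import env, imaging
import cv2, numpy as np
np.set_printoptions(precision=4,suppress=True)
print(env.get_obs())
for n in ["scene","side","wrist"]:
    im=imaging.snapshot(n); cv2.imwrite(f"pics/{n}0.png",im[:,:,::-1]); print(n,imaging.camera_params(n))
E
```

```text
pics
{'time': 0.0, 'joints': array([ 1.4145,  0.5083, -0.2375,  1.5012,  0.1256,  1.1489, -0.1548]), 'qvel': array([ 0.0016,  0.0004,  0.0007,  0.0015,  0.0012,  0.0007, -0.    ]), 'tau': array([  0.0004, -62.0594,  -2.186 , -24.9647,   0.0129,   0.012 ,
         0.    ]), 'eef_pos': array([ 0.1616, -0.6032,  0.2304]), 'tool_rot': array([ 0.9914,  0.1305, -0.0001, -0.0009]), 'force': array([-1.3096, -0.023 , -0.246 ]), 'torque': array([-0.0272,  0.0217,  0.0092]), 'finger_gap': 0.9954709286419711}
scene {'vfov': 46.11377727140865, 'cx': 321.1563200546476, 'cy': 203.89549262542346, 'D': array([0.0119, 0.    , 0.    , 0.    , 0.    ]), 'pose': array([[-0.5705, -0.4392,  0.694 ,  1.6257],
       [ 0.821 , -0.327 ,  0.4679,  0.7381],
       [ 0.0215,  0.8368,  0.5471,  0.9493],
       [ 0.    ,  0.    ,  0.    ,  1.    ]])}
side {'vfov': 49.238760005984936, 'cx': 324.67015296948796, 'cy': 192.5066105088352, 'D': array([-0.0129,  0.    ,  0.    ,  0.    ,  0.    ]), 'pose': array([[-0.9534,  0.2052, -0.2211,  0.1969],
       [-0.3017, -0.6455,  0.7017,  0.8437],
       [ 0.0012,  0.7357,  0.6773,  0.871 ],
       [ 0.    ,  0.    ,  0.    ,  1.    ]])}
wrist {'vfov': 70.7607229464906, 'cx': 319.8592238079391, 'cy': 203.73743430665579, 'D': array([0.0055, 0.    , 0.    , 0.    , 0.    ]), 'mount': array([[ 0.0001,  0.9567,  0.2912,  0.075 ],
       [ 1.    , -0.0002,  0.0005,  0.0004],
       [ 0.0005,  0.2912, -0.9567, -0.1437],
       [ 0.    ,  0.    ,  0.    ,  1.    ]])}
```

View pics/scene0.png

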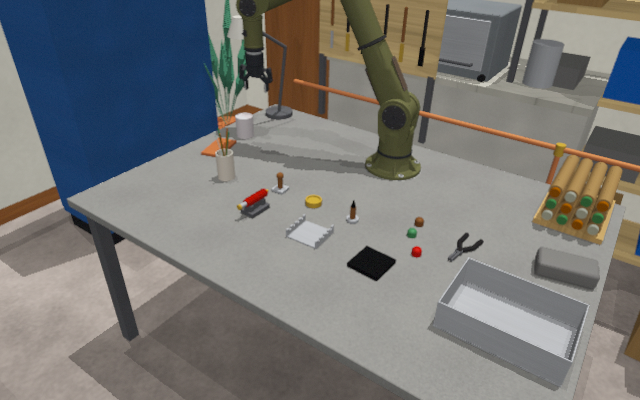

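View pics/side0.png

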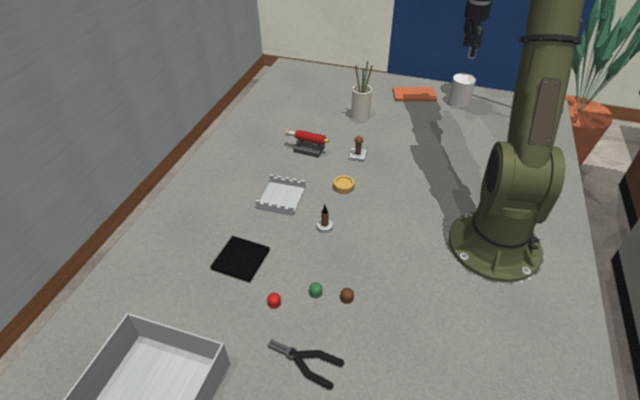

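View pics/wrist0.png

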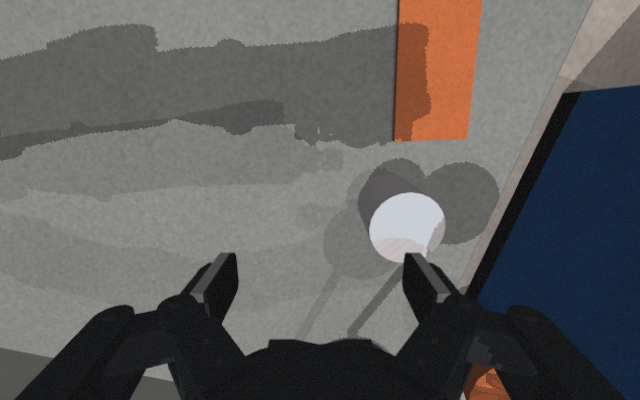

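Candidates for the glass are the green piece at scene (412,232), brown at (419,222) and red at (416,252); I choose green. The mould is at (313,201), the reamer (pointed) at (353,212) and the press (ball knob) at (280,182). The jar with rods is at (226,165), with an empty white cup at (244,126) as its look-alike.

```bash
cat > h.py <<'E'
from plant import env, imaging
import cv2, numpy as np
from scipy.spatial.transform import Rotation as R
np.set_printoptions(precision=4,suppress=True)
def K(p):
    f=200/np.tan(np.radians(p['vfov'])/2); return np.array([[f,0,p['cx']],[0,f,p['cy']],[0,0,1.]])
def cam(n,obs=None):
    p=imaging.camera_params(n)
    if n=='wrist':
        T=np.eye(4);T[:3,:3]=R.from_quat(obs['tool_rot']).as_matrix();T[:3,3]=obs['eef_pos'];T=T@p['mount']
    else: T=p['pose']
    return K(p),np.array(p['D'],float),np.array(T)
def ray(c,uv):
    k,D,T=c; q=cv2.undistortPoints(np.array(uv,float).reshape(-1,1,2),k,D).reshape(-1,2)
    d=np.c_[q[:,0],-q[:,1],-np.ones(len(q))]@T[:3,:3].T
    return T[:3,3],d/np.linalg.norm(d,axis=1)[:,None]
def onplane(c,uv,z):
    o,d=ray(c,uv); return o+d*((z-o[2])/d[:,2])[:,None]
def tri(c1,u1,c2,u2):
    o1,d1=ray(c1,u1);o2,d2=ray(c2,u2);d1=d1[0];d2=d2[0]
    s=np.linalg.lstsq(np.c_[d1,-d2],o2-o1,rcond=None)[0]
    a=o1+s[0]*d1;b=o2+s[1]*d2; return (a+b)/2,np.linalg.norm(a-b)
def proj(c,X):
    k,D,T=c; X=np.atleast_2d(X); q=(X-T[:3,3])@T[:3,:3]; q=q*[1,-1,-1]
    return cv2.projectPoints(q,np.zeros(3),np.zeros(3),k,D)[0].reshape(-1,2)
def shot(n,name):
    o=env.get_obs(); im=imaging.snapshot(n); cv2.imwrite(f'pics/{name}.png',im[:,:,::-1]); return im,cam(n,o),o
def yaw(o):
    m=R.from_quat(o['tool_rot']).as_matrix(); return np.degrees(np.arctan2(m[1,0],m[0,0]))
def go(x,y,z,yw=None):
    "total move in tool axes units of full scale (shift done at current axes), twist units"
    o=env.get_obs(); m=R.from_quat(o['tool_rot']).as_matrix()
    d=m.T@(np.array([x,y,z])-o['eef_pos'])/0.04
    print('tcp',o['eef_pos'],'yaw',round(yaw(o),2),'tilt',np.degrees(np.arccos(-m[2,2])).round(2),'shift',d.round(3),end=' ')
    if yw is not None:
        a=(yw-yaw(o)+180)%360-180; print('twist units (tool z, down => sign flip)',round(-a/5,3),end='')
    print()
E
python3 - <<'E'
from h import *
s=cv2.imread('pics/scene0.png');d=cv2.imread('pics/side0.png')
cs=cam('scene');cd=cam('side')
def show(n,a,b): p,e=tri(cs,a,cd,b); print(n,p,'gap',round(e,4))
show('glass',(412,232),(316,290));show('brown',(419,222),(347,296));show('reamer tip',(353,201),(324,206));show('press knob',(280,175),(359,140));show('mould',(313,201),(344,184));show('slab',(371.5,262.5),(240.5,258.5))
show('jar',(226,165),(361,103))
show('rack',(310,233),(282,194));show('torchbase',(255,209),(309,151));show('pliers pivot',(465,248),(293,352))
a=cv2.resize(s[160:290,200:500],None,fx=2.66,fy=2.66,interpolation=2);cv2.imwrite('pics/c1.png',a)
b=cv2.resize(d[100:380,200:420],None,fx=2.1,fy=2.1,interpolation=2);cv2.imwrite('pics/c2.png',b)
E
```

```text
glass [0.3953 0.2802 0.0113] gap 0.0007
brown [0.3222 0.2722 0.0078] gap 0.0001
reamer tip [0.4418 0.0717 0.0786] gap 0.0015
press knob [ 0.4313 -0.2583  0.0635] gap 0.0006
mould [ 0.4347 -0.1017  0.0092] gap 0.0007
slab [0.6074 0.2449 0.0055] gap 0.0
jar [ 0.4826 -0.4911  0.0531] gap 0.0006
rack [ 0.5947 -0.0019  0.0066] gap 0.0086
torchbase [ 0.593  -0.2433 -0.0021] gap 0.0073
pliers pivot [0.389  0.4546 0.0268] gap 0.0115
```

View pics/c1.png

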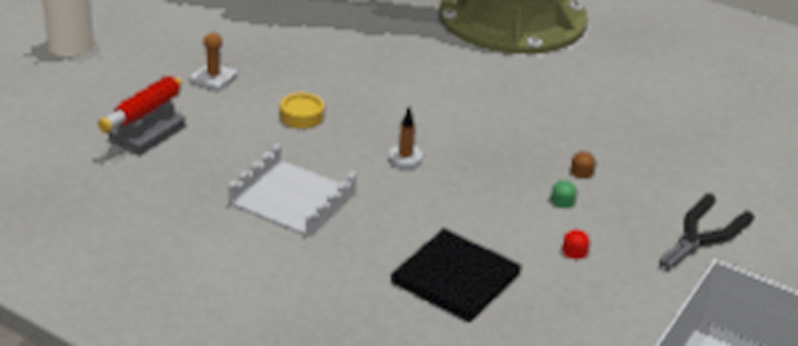

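View pics/c2.png

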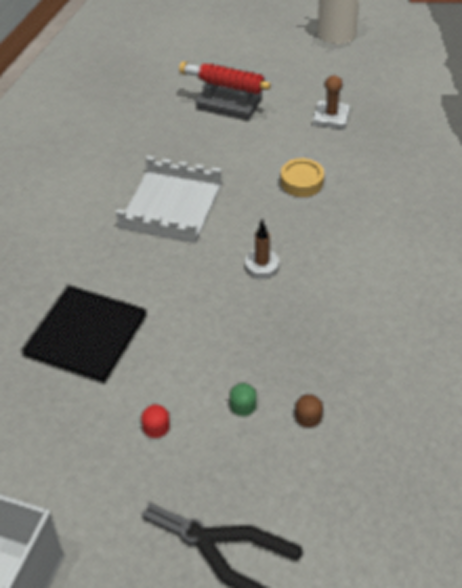

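Crop confirms the green dome at side (316,290) between brown and red. I'll move up and across for a wrist overview.

Call:
{"api": "step_arm", "payload": {"rows": [{"linear": [0, 0, -1]}, {"linear": [0.5, -0.4, -1]}, {"linear": [1, -0.9, -0.5]}, {"linear": [1, -0.9, 0]}, {"linear": [1, -0.9, 0]}, {"linear": [1, -0.9, 0]}, {"linear": [1, -0.9, 0]}, {"linear": [1, -0.9, 0]}, {"linear": [1, -0.9, 0]}, {"linear": [1, -0.9, 0]}, {"linear": [1, -0.8, 0]}, {"linear": [1, -0.8, 0]}, {"linear": [0.95, -0.6, 0]}, {"linear": [0, 0, 0], "twist": 1}, {"linear": [0, 0, 0], "twist": 1}, {"linear": [0, 0, 0], "twist": 1}, {"linear": [0, 0, 0]}, {"linear": [0, 0, 0]}, {"linear": [0, 0, 0]}], "hand": 1}}

```text
invalid input at $.rows[0]: expected keys linear, twist
```

Run:
```python
from h import *
im,c,o=shot('wrist','w1'); go(0.5,-0.1,0.33,0); print(o['time'],o['joints'],o['qvel'])
for n,p in dict(glass=[.395,.28,.011],reamer=[.442,.072,.079],press=[.431,-.258,.063],mould=[.435,-.102,.01],slab=[.607,.245,.015]).items(): print(n,proj(c,p))
```

```text
tcp [ 0.1616 -0.6034  0.2307] yaw 15.0 tilt 0.06 shift [11.428 -9.97  -2.47 ] twist units (tool z, down => sign flip) 3.0
0.15 [ 1.4145  0.5082 -0.2375  1.5009  0.1257  1.1489 -0.1548] [-0.001  -0.0035 -0.0006 -0.0036 -0.0009  0.001   0.0012]
glass [[-692.7155 -395.2258]]
reamer [[-698.107  -570.4003]]
press [[ -28.2334 -262.5995]]
mould [[-147.2048 -261.006 ]]
slab [[ -976.8    -1002.4295]]
```

View pics/w1.png

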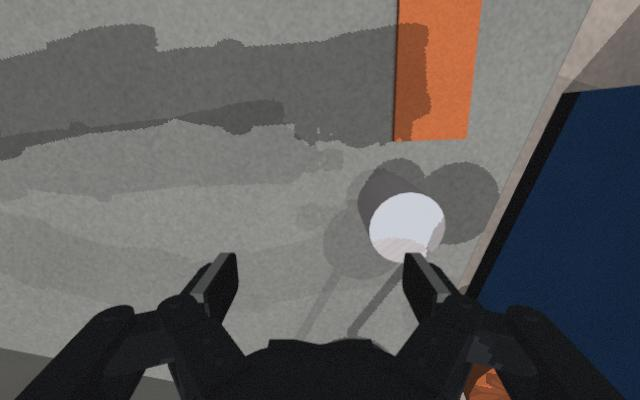

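The move was refused because every row needs both keys; the picture still shows the start view. I'll repeat it.

Call:
{"api": "step_arm", "payload": {"rows": [{"linear": [0, 0, -1], "twist": 0}, {"linear": [0.5, -0.4, -1], "twist": 0}, {"linear": [1, -0.9, -0.5], "twist": 0}, {"linear": [1, -0.9, 0], "twist": 0}, {"linear": [1, -0.9, 0], "twist": 0}, {"linear": [1, -0.9, 0], "twist": 0}, {"linear": [1, -0.9, 0], "twist": 0}, {"linear": [1, -0.9, 0], "twist": 0}, {"linear": [1, -0.9, 0], "twist": 0}, {"linear": [1, -0.9, 0], "twist": 0}, {"linear": [1, -0.8, 0], "twist": 0}, {"linear": [1, -0.8, 0], "twist": 0}, {"linear": [0.95, -0.6, 0], "twist": 0}, {"linear": [0, 0, 0], "twist": 1}, {"linear": [0, 0, 0], "twist": 1}, {"linear": [0, 0, 0], "twist": 1}, {"linear": [0, 0, 0], "twist": 0}, {"linear": [0, 0, 0], "twist": 0}, {"linear": [0, 0, 0], "twist": 0}], "hand": 1}}

```text
time: 2.58
eef_pos: [0.5026, -0.1065, 0.3313]
tool_rot: [1.0, 0.0, -0.0, -0.0]
force: [-1.0, 0.1, 0.4]
finger_gap: 1.002
```

Run:
```python
from h import *
im,c,o=shot('wrist','w1'); go(0.5,-0.1,0.33,0); print(o['time'],o['joints'],o['qvel'])
for n,p in dict(glass=[.395,.28,.011],reamer=[.442,.072,.079],press=[.431,-.258,.063],mould=[.435,-.102,.01],slab=[.607,.245,.015]).items(): print(n,proj(c,p))
```

```text
tcp [ 0.5026 -0.1066  0.3313] yaw 0.04 tilt 0.0 shift [-0.066 -0.165  0.032] twist units (tool z, down => sign flip) 0.008
2.575 [ 0.512   0.2803 -0.4782  1.6053  0.1329  1.2884 -1.5571] [ 0.0001  0.0008  0.0016  0.0002 -0.0014  0.0004 -0.0046]
glass [[100.0547 225.9975]]
reamer [[199.4652 213.3381]]
press [[417.4896 216.9534]]
mould [[317.1721 204.3399]]
slab [[89.4665 97.2539]]
```

View pics/w1.png

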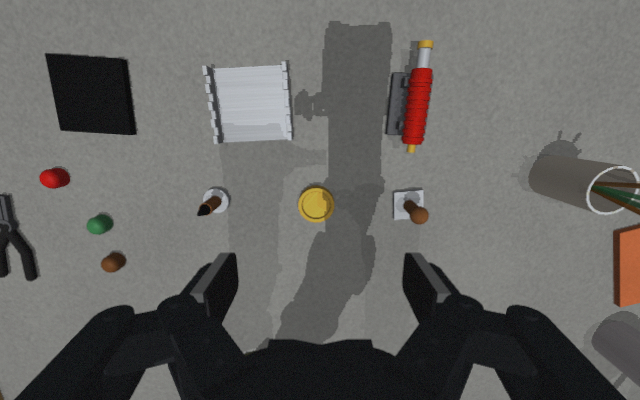

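The wrist view shows every item: mould (316,204), press foot (408,205), reamer foot (215,200), rack (252,103), slab (91,95), torch base (397,103), glass (99,224), jar (580,180) and pliers at the left edge. Next I'll measure them.

```bash
cat > m1.py <<'E'
from h import *
im=cv2.imread('pics/w1.png'); o=env.get_obs(); c=cam('wrist',o)
hsv=cv2.cvtColor(im,cv2.COLOR_BGR2HSV)
def blob(mask,near):
    n,l,st,ce=cv2.connectedComponentsWithStats(mask.astype(np.uint8))
    i=min((i for i in range(1,n) if st[i,4]>40),key=lambda i:np.hypot(*(ce[i]-near)))
    return (l==i).astype(np.uint8),ce[i],st[i]
def rect(m):
    cn=max(cv2.findContours(m,0,2)[0],key=cv2.contourArea); return cn[:,0,:].astype(float)
H,S,V=[hsv[...,i].astype(int) for i in range(3)]
def rep(n,m,z,near):
    b,ce,st=blob(m,near); P=onplane(c,rect(b),z)[:,:2].astype(np.float32)
    r=cv2.minAreaRect(P); print(n,'px',ce,'rect c',np.array(r[0]),'size',np.array(r[1]),'ang',r[2],'enc',cv2.minEnclosingCircle(P))
rep('mould',(H>15)&(H<35)&(S>120),.022,(316,204))
rep('glass',(H>40)&(H<90)&(S>80),.014,(99,224))
rep('slab',(V<45),.015,(91,95))
rep('torchbase',(V<90)&(V>30)&(S<60),.018,(397,103))
rep('press foot',(V>170)&(S<40),.012,(408,200))
rep('reamer foot',(V>170)&(S<40),.012,(215,200))
rep('rack',(V>165)&(S<40),.005,(252,103))
E
python3 m1.py
python3 - <<'E'
import cv2
im=cv2.imread('pics/w1.png')
cv2.imwrite('pics/c3.png',cv2.resize(im[30:240,190:450],None,fx=2.8,fy=2.8,interpolation=2))
E
```

```text
mould px [315.7191 203.749 ] rect c [ 0.4387 -0.0993] size [0.0633 0.0591] ang 0.05046018585562706 enc ((0.4390847384929657, -0.09934723377227783), 0.032194867730140686)
glass px [ 99.2033 224.1978] rect c [0.3998 0.2785] size [0.0295 0.0466] ang 28.5899600982666 enc ((0.40000611543655396, 0.278567373752594), 0.023786533623933792)
slab px [91.7447 93.6324] rect c [0.6097 0.24  ] size [0.1172 0.1092] ang 86.38113403320312 enc ((0.6095097064971924, 0.24054580926895142), 0.07780038565397263)
torchbase px [398.7477  96.9581] rect c [ 0.6139 -0.2253] size [0.0368 0.1235] ang 82.8914566040039 enc ((0.6129629611968994, -0.23192404210567474), 0.06265639513731003)
press foot px [398.3455 195.7455] rect c [ 0.4479 -0.2427] size [0.0159 0.017 ] ang 0.0432913675904274 enc ((0.44852930307388306, -0.24270644783973694), 0.011329080909490585)
reamer foot px [221.8333 205.5256] rect c [0.4339 0.0614] size [0.013  0.0345] ang 55.33369445800781 enc ((0.4368748962879181, 0.06575548648834229), 0.0173764917999506)
rack px [253.7985 102.4018] rect c [ 0.5988 -0.0025] size [0.1138 0.1094] ang 3.085752248764038 enc ((0.5990795493125916, -0.003947978839278221), 0.07661183923482895)
```

View pics/c3.png

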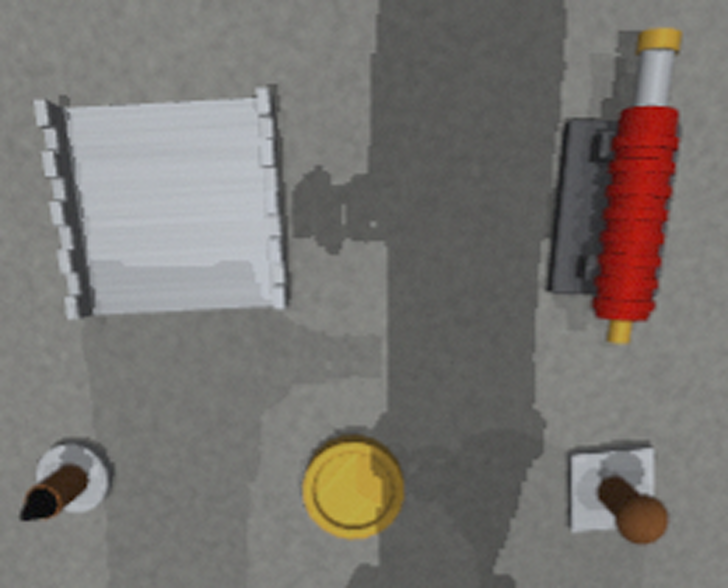

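Call:
{"api": "step_arm", "payload": {"rows": [{"linear": [-0.8, -0.18, 0.5], "twist": 0}, {"linear": [-0.8, 0, 1], "twist": 0}, {"linear": [0, 0, 1], "twist": 0}, {"linear": [0, 0, 1], "twist": 0}, {"linear": [0, 0, 1], "twist": 0}, {"linear": [0, 0, 1], "twist": 0}, {"linear": [0, 0, 1], "twist": 0}, {"linear": [0, 0, 0.5], "twist": 0}, {"linear": [0, 0, 0], "twist": 0}], "hand": 1, "grip_force": 40}}

```text
time: 3.75
eef_pos: [0.4379, -0.0991, 0.0502]
tool_rot: [1.0, 0.0, -0.001, -0.0]
force: [0.7, -0.6, -0.5]
finger_gap: 0.996
```

Run:
```python
from h import *
im,c,o=shot('wrist','w2'); go(0.4387,-0.0993,0.003,0)
print(proj(c,[[.4387,-.0993,.022]]))
h=cv2.cvtColor(im,cv2.COLOR_RGB2HSV);m=((h[...,0]>15)&(h[...,0]<35)&(h[...,1]>120)).astype(np.uint8)
cn=max(cv2.findContours(m,0,2)[0],key=cv2.contourArea)[:,0,:]
P=onplane(c,cn,.022)[:,:2].astype(np.float32);print(cv2.minAreaRect(P),cv2.minEnclosingCircle(P))
```

```text
tcp [ 0.4386 -0.0992  0.0512] yaw 0.03 tilt 0.06 shift [0.003 0.003 1.205] twist units (tool z, down => sign flip) 0.006
[[320.0415 235.4072]]
((0.43969953060150146, -0.09952773153781891), (0.06501954793930054, 0.060087598860263824), 2.792144298553467) ((0.43961694836616516, -0.1000918298959732), 0.032820235937833786)
```

View pics/w2.png

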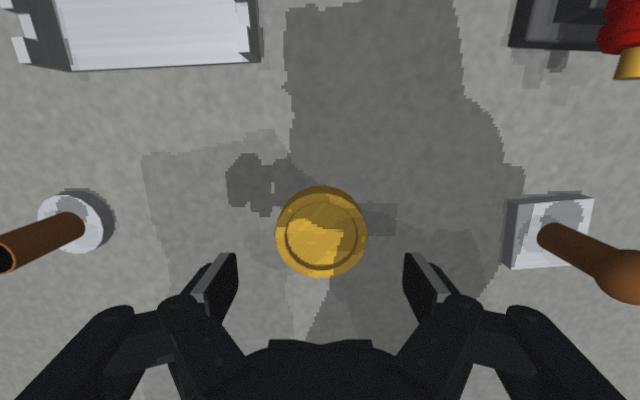

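Mould at (321,232) is centred between the fingers and agrees to 1 mm. I'll descend, grip and lift.

Call:
{"api": "step_arm", "payload": {"rows": [{"linear": [0, 0, 0.6], "twist": 0}, {"linear": [0, 0, 0.5], "twist": 0}, {"linear": [0, 0, 0.1], "twist": 0}, {"linear": [0, 0, 0], "twist": 0}], "hand": 1}}

```text
time: 4.3
eef_pos: [0.4393, -0.0994, 0.0041]
tool_rot: [1.0, 0.0, 0.001, 0.0]
force: [0.4, 0.3, -0.4]
finger_gap: 0.993
```

Call:
{"api": "step_arm", "payload": {"rows": [{"linear": [0, 0, 0], "twist": 0}, {"linear": [0, 0, 0], "twist": 0}, {"linear": [0, 0, 0], "twist": 0}, {"linear": [0, 0, 0], "twist": 0}, {"linear": [0, 0, 0], "twist": 0}], "hand": 0, "grip_force": 50}}

```text
time: 4.92
eef_pos: [0.4393, -0.0997, 0.0045]
tool_rot: [1.0, -0.0, 0.001, 0.0]
force: [-1.5, 0.0, 11.0]
finger_gap: 0.704
```

Call:
{"api": "step_arm", "payload": {"rows": [{"linear": [0, 0, -0.5], "twist": 0}, {"linear": [0, 0, -1], "twist": 0}, {"linear": [0, 0, -1], "twist": 0}, {"linear": [0, 0, 0], "twist": 0}]}}

```text
time: 5.42
eef_pos: [0.4401, -0.0997, 0.1057]
tool_rot: [1.0, -0.0, 0.003, 0.001]
force: [0.4, -0.2, -3.5]
finger_gap: 0.698
```

Run:
```python
from h import *
im,c,o=shot('wrist','w3'); go(0.6097,0.244,0.12,0);print(o['finger_gap'],o['force'])
```

```text
tcp [ 0.439  -0.0997  0.1042] yaw -0.04 tilt 0.15 shift [ 4.261 -8.596 -0.393] twist units (tool z, down => sign flip) -0.009
0.6979615117489746 [ 0.4472 -0.2471 -3.5164]
```

View pics/w3.png

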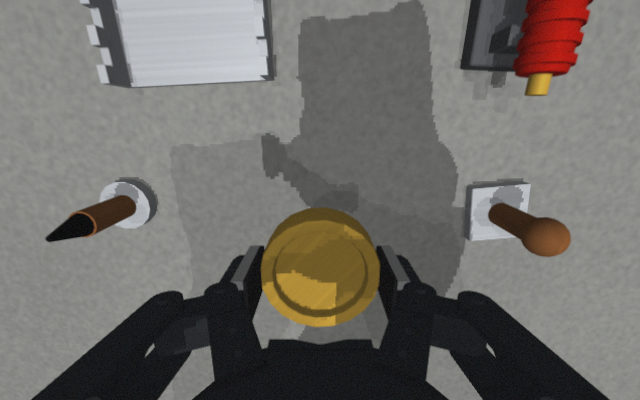

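Mould is held level at (320,262), weight reads 3.5 N. Carry it to above the slab.

Call:
{"api": "step_arm", "payload": {"rows": [{"linear": [0.2, -0.4, -0.9], "twist": 0}, {"linear": [0.46, -0.95, 0], "twist": 0}, {"linear": [0.5, -1, 0], "twist": 0}, {"linear": [0.5, -1, 0], "twist": 0}, {"linear": [0.5, -1, 0], "twist": 0}, {"linear": [0.5, -1, 0], "twist": 0}, {"linear": [0.5, -1, 0], "twist": 0}, {"linear": [0.5, -1, 0], "twist": 0}, {"linear": [0.5, -0.75, 0], "twist": 0}, {"linear": [0.6, -0.5, 0], "twist": 0}, {"linear": [0, 0, 0], "twist": 0}, {"linear": [0, 0, 0], "twist": 0}]}}

```text
time: 6.98
eef_pos: [0.6279, 0.2437, 0.137]
tool_rot: [1.0, 0.0, -0.002, 0.001]
force: [-0.5, -0.8, -3.8]
finger_gap: 0.699
```

Run:
```python
from h import *
im,c,o=shot('wrist','w4'); go(0.6097,0.244,0.0195,0)
k=np.array([[-55,-55],[55,-55],[55,55],[-55,55]])/1000
a=np.radians(-3.6);k=k@np.array([[np.cos(a),np.sin(a)],[-np.sin(a),np.cos(a)]])
print(proj(c,np.c_[k+[.6097,.244],np.full(4,.015)]))
```

```text
tcp [0.628  0.2434 0.1377] yaw -0.02 tilt 0.19 shift [-0.45  -0.02   2.956] twist units (tool z, down => sign flip) -0.005
[[367.7228 267.0721]
 [380.8522 163.7493]
 [264.2328 156.4171]
 [263.7144 261.3187]]
```

View pics/w4.png

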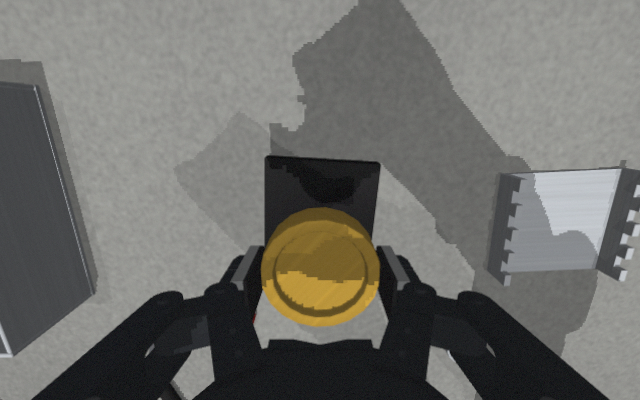

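The slab's far corners at (265,155) and (380,163) match prediction within 1 px.

Call:
{"api": "step_arm", "payload": {"rows": [{"linear": [-0.45, -0.02, 0.5], "twist": 0}, {"linear": [0, 0, 1], "twist": 0}, {"linear": [0, 0, 1], "twist": 0}, {"linear": [0, 0, 0.25], "twist": 0}, {"linear": [0, 0, 0.1], "twist": 0}, {"linear": [0, 0, 0.1], "twist": 0}, {"linear": [0, 0, 0], "twist": 0}]}}

```text
time: 7.9
eef_pos: [0.6116, 0.2457, 0.0223]
tool_rot: [1.0, -0.0, 0.001, -0.0]
force: [-0.3, 0.7, -4.1]
finger_gap: 0.7
```

Call:
{"api": "step_arm", "payload": {"rows": [{"linear": [-0.03, 0.02, 0.05], "twist": 0}, {"linear": [0, 0, 0.02], "twist": 0}, {"linear": [0, 0, 0], "twist": 0}]}}

```text
time: 8.28
eef_pos: [0.6102, 0.2448, 0.0198]
tool_rot: [1.0, 0.0, 0.001, -0.0]
force: [-2.8, -0.6, 5.4]
finger_gap: 0.699
```

Contact (force went from -4 to +5 N). Release and lift.

Call:
{"api": "step_arm", "payload": {"rows": [{"linear": [0, 0, 0], "twist": 0}, {"linear": [0, 0, 0], "twist": 0}, {"linear": [0, 0, 0], "twist": 0}, {"linear": [0, 0, 0], "twist": 0}, {"linear": [0, 0, -0.5], "twist": 0}, {"linear": [0, 0, -1], "twist": 0}, {"linear": [-1, 0, -1], "twist": 0}, {"linear": [-1, 0, -1], "twist": 0}, {"linear": [0, 0, 0], "twist": 0}, {"linear": [0, 0, 0], "twist": 0}], "hand": 1}}

```text
time: 9.52
eef_pos: [0.5305, 0.2445, 0.1595]
tool_rot: [1.0, -0.0, 0.001, -0.0]
force: [0.4, -0.1, 0.1]
finger_gap: 1.003
```

Run:
```python
from h import *
im,c,o=shot('wrist','w5'); go(0.40,0.279,0.05,0)
h=cv2.cvtColor(im,cv2.COLOR_RGB2HSV);m=((h[...,0]>15)&(h[...,0]<35)&(h[...,1]>120)).astype(np.uint8)
cn=max(cv2.findContours(m,0,2)[0],key=cv2.contourArea)[:,0,:]
P=onplane(c,cn,.037)[:,:2].astype(np.float32);print('mould',cv2.minAreaRect(P),cv2.minEnclosingCircle(P))
for n,lo,hi in(('green',40,90),('red/brown',0,12)):
  m=((h[...,0]>=lo)&(h[...,0]<hi)&(h[...,1]>100)&(h[...,2]>40)).astype(np.uint8)
  for cn in cv2.findContours(m,0,2)[0]:
    if cv2.contourArea(cn)>60: print(n,cv2.boundingRect(cn),cv2.minAreaRect(onplane(c,cn[:,0,:],.012)[:,:2].astype(np.float32)))
k=np.array([[-55,-55],[55,-55],[55,55],[-55,55]])/1000
a=np.radians(-3.6);k=k@np.array([[np.cos(a),np.sin(a)],[-np.sin(a),np.cos(a)]])
print(proj(c,np.c_[k+[.6097,.244],np.full(4,.015)]))
```

```text
tcp [0.5306 0.2441 0.1586] yaw -0.05 tilt 0.04 shift [-3.266 -0.87   2.713] twist units (tool z, down => sign flip) -0.01
mould ((0.607724666595459, 0.24466228485107422), (0.06080204248428345, 0.061013318598270416), 89.98487091064453) ((0.6081119775772095, 0.2445465326309204), 0.031105440109968185)
green (278, 283, 26, 31) ((0.3983186185359955, 0.27935007214546204), (0.029588673263788223, 0.042709898203611374), 79.28491973876953)
red/brown (223, 219, 32, 31) ((0.48156648874282837, 0.33529117703437805), (0.0314430333673954, 0.040137991309165955), 61.004188537597656)
[[369.9078 173.0129]
 [383.5911  55.0996]
 [263.9635  46.7397]
 [263.4806 166.3808]]
```

View pics/w5.png

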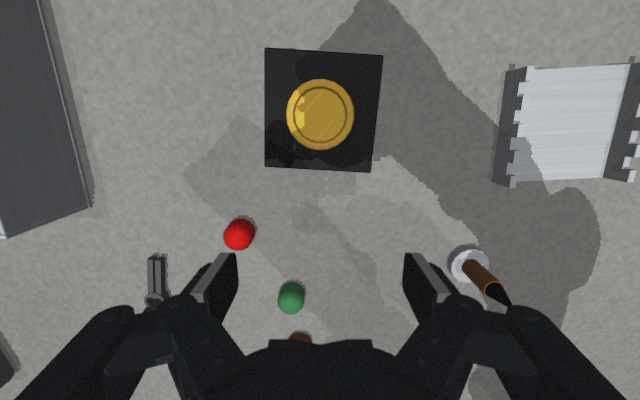

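Mould sits at (320,115), within 2 mm of the slab centre. The glass is the green piece at (291,298), red at (239,235), brown just visible at (300,337). I'll move over the glass.

Call:
{"api": "step_arm", "payload": {"rows": [{"linear": [-1, -0.27, 0], "twist": 0}, {"linear": [-1, -0.3, 0.2], "twist": 0}, {"linear": [-1, -0.3, 0.6], "twist": 0}, {"linear": [-0.27, 0, 0.8], "twist": 0}, {"linear": [0, 0, 0.6], "twist": 0}, {"linear": [0, 0, 0], "twist": 0}, {"linear": [0, 0, 0], "twist": 0}], "hand": 0.8}}

```text
time: 10.45
eef_pos: [0.3997, 0.2796, 0.0706]
tool_rot: [1.0, -0.0, -0.0, -0.0]
force: [-0.5, 1.2, 0.9]
finger_gap: 0.795
```

Run:
```python
from h import *
im,c,o=shot('wrist','w6'); go(0.40,0.279,-0.01,0)
h=cv2.cvtColor(im,cv2.COLOR_RGB2HSV)
m=((h[...,0]>=40)&(h[...,0]<90)&(h[...,1]>100)&(h[...,2]>40)).astype(np.uint8)
cn=max(cv2.findContours(m,0,2)[0],key=cv2.contourArea)[:,0,:];x,y,w,hh=cv2.boundingRect(cn);print(x,y,w,hh)
# near (far-from-robot) edge at top of image: top pixel row touches upper straight side (z~.018) or base
for z in(0,.009,.018): print(z,onplane(c,[[x+w/2,y],[x,y+hh/2],[x+w,y+hh/2],[x+w/2,y+hh]],z))
```

```text
tcp [0.3999 0.2798 0.071 ] yaw -0.04 tilt 0.05 shift [0.002 0.021 2.024] twist units (tool z, down => sign flip) -0.008
300 199 41 46
0 [[0.4134 0.279  0.    ]
 [0.394  0.2956 0.    ]
 [0.394  0.2624 0.    ]
 [0.3736 0.279  0.    ]]
0.009 [[0.416  0.279  0.009 ]
 [0.3974 0.2949 0.009 ]
 [0.3974 0.2631 0.009 ]
 [0.3779 0.279  0.009 ]]
0.018 [[0.4186 0.279  0.018 ]
 [0.4008 0.2943 0.018 ]
 [0.4008 0.2638 0.018 ]
 [0.3821 0.279  0.018 ]]
```

View pics/w6.png

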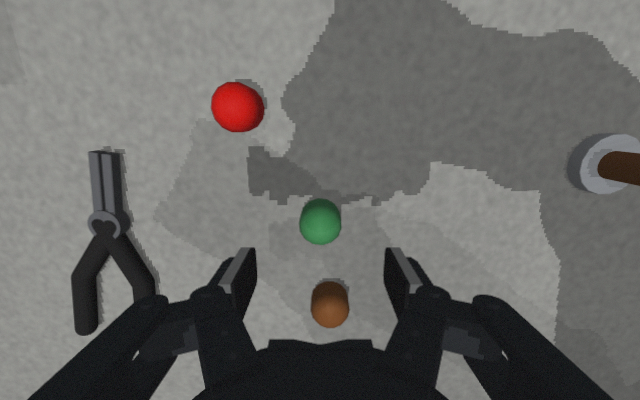

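Green piece at (320,221) is between the jaws; from its near base edge its centre is x=0.397, y=0.279. Descend with fingertips about 9 mm up and grip lightly.

Call:
{"api": "step_arm", "payload": {"rows": [{"linear": [-0.06, 0.02, 0.5], "twist": 0}, {"linear": [0, 0, 0.7], "twist": 0}, {"linear": [0, 0, 0.35], "twist": 0}, {"linear": [0, 0, 0], "twist": 0}], "hand": 0.8, "grip_force": 25}}

```text
time: 11.0
eef_pos: [0.3967, 0.2786, 0.0083]
tool_rot: [1.0, -0.0, -0.0, 0.0]
force: [0.4, -0.1, 0.6]
finger_gap: 0.801
```

Call:
{"api": "step_arm", "payload": {"rows": [{"linear": [0, 0, 0], "twist": 0}, {"linear": [0, 0, 0], "twist": 0}, {"linear": [0, 0, 0], "twist": 0}, {"linear": [0, 0, 0], "twist": 0}, {"linear": [0, 0, 0], "twist": 0}, {"linear": [0, 0, 0], "twist": 0}], "hand": 0, "grip_force": 25}}

```text
time: 11.75
eef_pos: [0.3972, 0.279, 0.0094]
tool_rot: [1.0, -0.0, 0.001, -0.0]
force: [-1.1, -0.2, 5.8]
finger_gap: 0.357
```

Run:
```python
from h import *
im,c,o=shot('wrist','w7'); go(0.608,0.2446,0.04,0); print(o['force'],o['finger_gap'])
im,c,o=shot('side','s7');cv2.imwrite('pics/s7c.png',cv2.resize(im[230:340,250:400,::-1],None,fx=5,fy=5))
```

```text
tcp [0.3972 0.279  0.0094] yaw -0.01 tilt 0.1 shift [ 5.271  0.859 -0.757] twist units (tool z, down => sign flip) -0.001
[-1.1229 -0.1918  5.7575] 0.35705444204200903
```

View pics/w7.png

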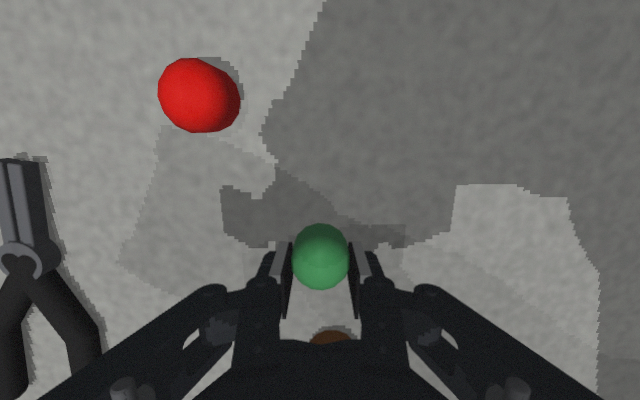

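View pics/s7c.png

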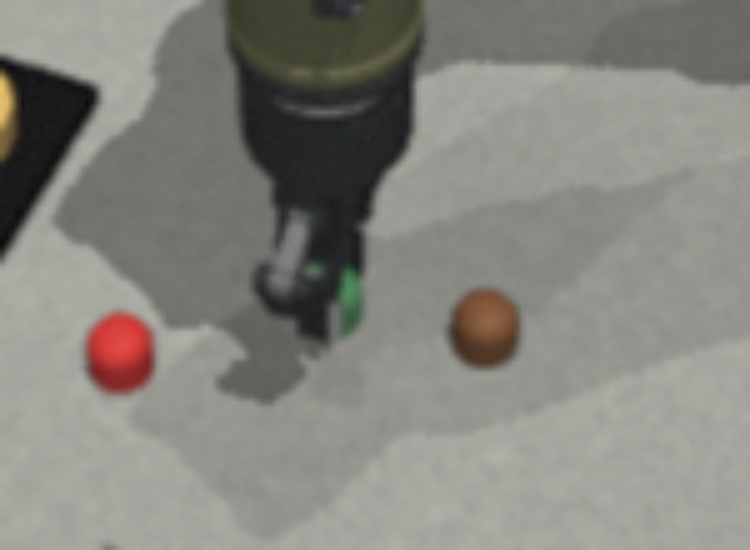

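Glass gripped (320,257), opening 30 mm as expected. Lift and carry to above the mould.

Call:
{"api": "step_arm", "payload": {"rows": [{"linear": [0, 0, -0.3], "twist": 0}, {"linear": [0, 0, -0.7], "twist": 0}, {"linear": [0, 0, -0.9], "twist": 0}, {"linear": [0.5, 0.1, -0.3], "twist": 0}, {"linear": [0.8, 0.15, 0], "twist": 0}, {"linear": [0.8, 0.15, 0], "twist": 0}, {"linear": [0.8, 0.15, 0], "twist": 0}, {"linear": [0.8, 0.15, 0], "twist": 0}, {"linear": [0.8, 0.1, 0], "twist": 0}, {"linear": [0.5, 0.06, 0], "twist": 0}, {"linear": [0.2, 0, 0], "twist": 0}, {"linear": [0, 0, 0], "twist": 0}, {"linear": [0, 0, 0], "twist": 0}]}}

```text
time: 13.48
eef_pos: [0.6036, 0.2448, 0.0968]
tool_rot: [1.0, 0.001, -0.0, -0.0]
force: [-0.2, -0.3, -1.2]
finger_gap: 0.356
```

Run:
```python
from h import *
im,c,o=shot('wrist','w8'); go(0.608,0.2446,0.0405,0); print(o['force'],o['finger_gap'])
h=cv2.cvtColor(im,cv2.COLOR_RGB2HSV);m=((h[...,0]>15)&(h[...,0]<35)&(h[...,1]>120)).astype(np.uint8)
cn=max(cv2.findContours(m,0,2)[0],key=cv2.contourArea)[:,0,:]
P=onplane(c,cn,.037)[:,:2].astype(np.float32);print('mould',cv2.minAreaRect(P),cv2.minEnclosingCircle(P))
m=((h[...,0]>=40)&(h[...,0]<90)&(h[...,1]>100)&(h[...,2]>40)).astype(np.uint8)
cn=max(cv2.findContours(m,0,2)[0],key=cv2.contourArea)[:,0,:];x,y,w,hh=cv2.boundingRect(cn)
zb=o['eef_pos'][2]-.0094
print((x,y,w,hh),'glass near base edge',onplane(c,[[x+w/2,y]],zb),'upper side edge',onplane(c,[[x+w/2,y]],zb+.018))
```

```text
tcp [0.6037 0.2447 0.0968] yaw 0.07 tilt 0.03 shift [0.108 0.004 1.407] twist units (tool z, down => sign flip) 0.013
[-0.1997 -0.2772 -1.1742] 0.35572549481626853
mould ((0.6140373349189758, 0.24475078284740448), (0.05684063956141472, 0.0613907091319561), 1.2351206541061401) ((0.6101732850074768, 0.24505168199539185), 0.032586436718702316)
(291, 224, 59, 66) glass near base edge [[0.6198 0.2443 0.0874]] upper side edge [[0.6267 0.2443 0.1054]]
```

View pics/w8.png

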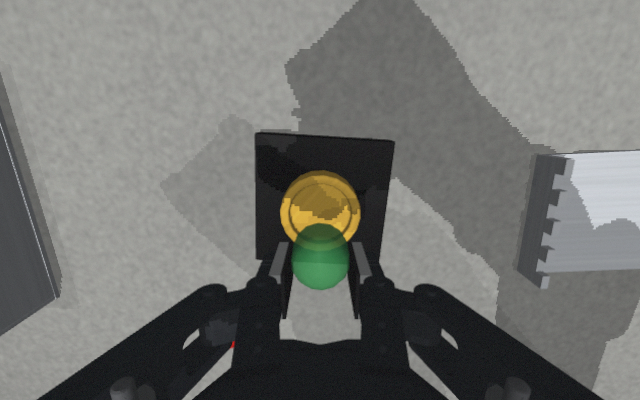

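Glass (321,257) is held square and centred at TCP; mould (320,210). Lower gently into the hollow.

Call:
{"api": "step_arm", "payload": {"rows": [{"linear": [0.145, -0.01, 0.3], "twist": 0}, {"linear": [0, 0, 0.5], "twist": 0}, {"linear": [0, 0, 0.3], "twist": 0}, {"linear": [0, 0, 0.15], "twist": 0}, {"linear": [0, 0, 0.05], "twist": 0}, {"linear": [0, 0, 0], "twist": 0}]}}

```text
time: 14.28
eef_pos: [0.6107, 0.2448, 0.0448]
tool_rot: [1.0, 0.0, 0.0, -0.0]
force: [0.5, 1.4, -1.2]
finger_gap: 0.354
```

Call:
{"api": "step_arm", "payload": {"rows": [{"linear": [0, 0, 0.05], "twist": 0}, {"linear": [0, 0, 0.03], "twist": 0}, {"linear": [0, 0, 0], "twist": 0}]}}

```text
time: 14.65
eef_pos: [0.6105, 0.2447, 0.0413]
tool_rot: [1.0, -0.0, 0.0, -0.0]
force: [-0.2, -0.8, -0.3]
finger_gap: 0.355
```

Call:
{"api": "step_arm", "payload": {"rows": [{"linear": [0, 0, 0.025], "twist": 0}, {"linear": [0, 0, 0.02], "twist": 0}, {"linear": [0, 0, 0], "twist": 0}]}}

```text
time: 15.02
eef_pos: [0.6106, 0.2448, 0.0405]
tool_rot: [1.0, -0.0, 0.0, -0.0]
force: [-2.2, -0.9, 6.9]
finger_gap: 0.352
```

Run:
```python
from h import *
im,c,o=shot('wrist','w9'); print(o['force'],o['eef_pos'])
im,c,o=shot('side','s9');cv2.imwrite('pics/s9c.png',cv2.resize(im[200:310,180:330,::-1],None,fx=5,fy=5))
```

```text
[-2.2495 -0.8933  6.8716] [0.6106 0.2448 0.0405]
```

View pics/s9c.png

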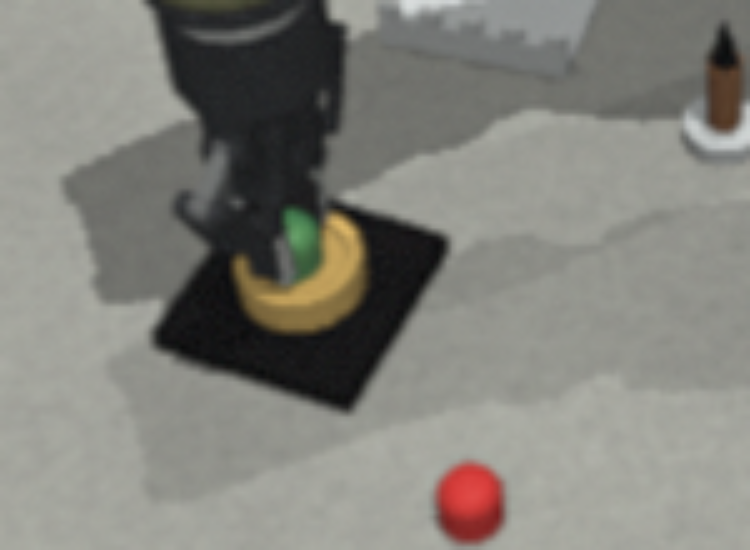

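View pics/w9.png

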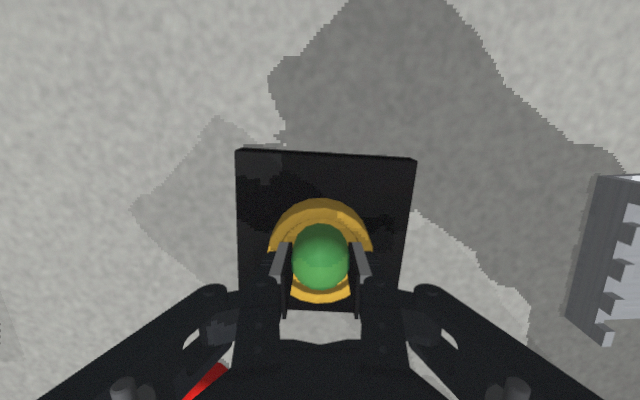

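The glass at (320,257) sits in the hollow, with 7 N contact at the expected height. Release and lift.

Call:
{"api": "step_arm", "payload": {"rows": [{"linear": [0, 0, 0], "twist": 0}, {"linear": [0, 0, 0], "twist": 0}, {"linear": [0, 0, 0], "twist": 0}, {"linear": [0, 0, 0], "twist": 0}, {"linear": [0, 0, -0.5], "twist": 0}, {"linear": [0, 0, -1], "twist": 0}, {"linear": [0, 0, -1], "twist": 0}, {"linear": [-1, 0, -0.5], "twist": 0}, {"linear": [-1, 0, 0], "twist": 0}, {"linear": [0, 0, 0], "twist": 0}], "hand": 0.8}}

```text
time: 16.38
eef_pos: [0.5277, 0.2452, 0.1603]
tool_rot: [1.0, 0.001, -0.0, 0.0]
force: [-0.1, 0.3, -0.4]
finger_gap: 0.799
```

Run:
```python
from h import *
im,c,o=shot('wrist','w10'); go(0.44,0.065,0.2,0)
h=cv2.cvtColor(im,cv2.COLOR_RGB2HSV)
for n,lo,hi,z in(('mould',15,36,.037),('glass',36,90,.04)):
  m=((h[...,0]>lo)&(h[...,0]<hi)&(h[...,1]>100)&(h[...,2]>40)).astype(np.uint8)
  cn=max(cv2.findContours(m,0,2)[0],key=cv2.contourArea)[:,0,:]
  P=onplane(c,cn,z)[:,:2].astype(np.float32);print(n,cv2.minAreaRect(P))
```

```text
tcp [0.5298 0.2448 0.1601] yaw 0.08 tilt 0.04 shift [-2.251  4.493 -0.998] twist units (tool z, down => sign flip) 0.016
mould ((0.6088446974754333, 0.24429982900619507), (0.06223570182919502, 0.06152673810720444), 0.17067503929138184)
glass ((0.6132267713546753, 0.24458950757980347), (0.03099154122173786, 0.030993809923529625), 47.57491683959961)
```

View pics/w10.png

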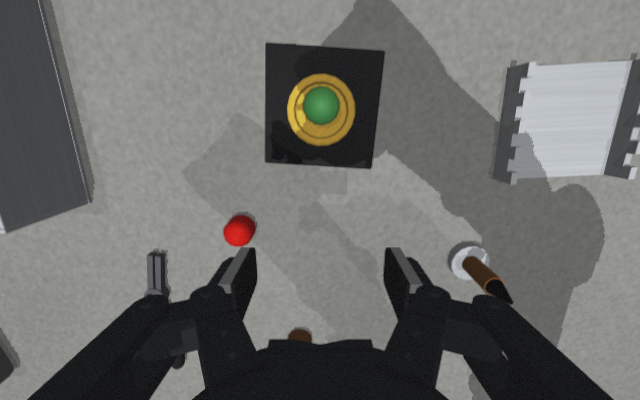

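Glass (322,105) stands upright in the mould (321,110), offset about 2–4 mm. On to the reamer.

Call:
{"api": "step_arm", "payload": {"rows": [{"linear": [-0.3, 0.6, -0.5], "twist": 0}, {"linear": [-0.5, 1, -0.5], "twist": 0}, {"linear": [-0.5, 1, 0], "twist": 0}, {"linear": [-0.5, 1, 0], "twist": 0}, {"linear": [-0.4, 0.8, 0], "twist": 0}, {"linear": [0, 0, 0], "twist": 0}, {"linear": [0, 0, 0], "twist": 0}], "hand": 0.7}}

```text
time: 17.3
eef_pos: [0.4437, 0.069, 0.1997]
tool_rot: [1.0, -0.0, 0.001, -0.0]
force: [0.4, -0.4, 0.1]
finger_gap: 0.704
```

Run:
```python
from h import *
im,c,o=shot('wrist','w11'); go(0.44,0.065,0.2,0)
cv2.imwrite('pics/w11c.png',cv2.resize(im[120:320,220:440,::-1],None,fx=3,fy=3,interpolation=2))
```

```text
tcp [0.4436 0.0695 0.1996] yaw 0.03 tilt 0.08 shift [-0.09   0.114 -0.01 ] twist units (tool z, down => sign flip) 0.005
```

View pics/w11.png

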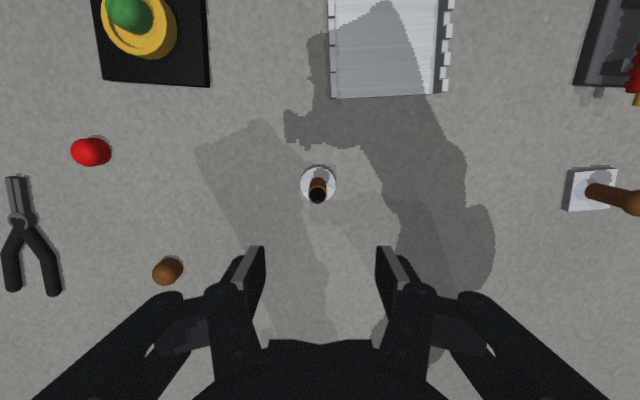

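View pics/w11c.png

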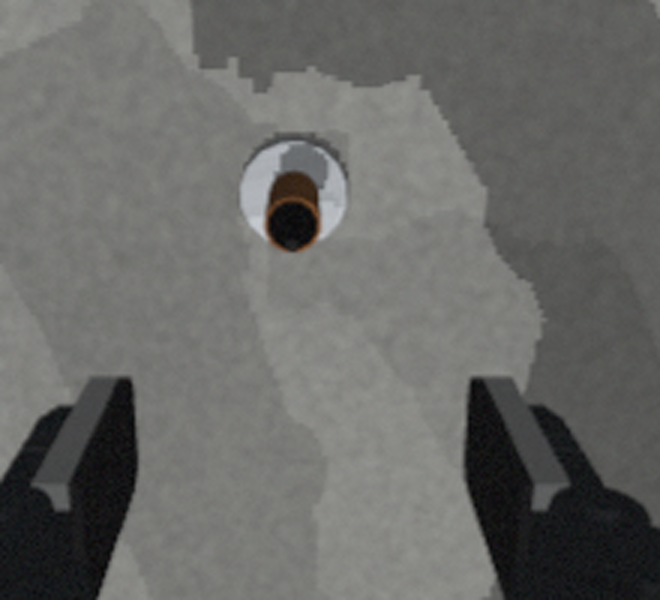

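Run:
```python
from h import *
c=cam('wrist',env.get_obs())
print(onplane(c,[[318.2,184],[300.2,184],[336.3,184],[318.2,166],[318.2,202.5]],.012))
print('handle top ring',onplane(c,[[220+293/3,120+223/3]],.058), proj(c,[.442,.070,.058]))
p=onplane(c,[[318.2,184]],.012)[0]; go(p[0],p[1],.024,0)
```

```text
[[0.4428 0.0716 0.012 ]
 [0.4428 0.0933 0.012 ]
 [0.4428 0.0499 0.012 ]
 [0.4645 0.0716 0.012 ]
 [0.4195 0.0717 0.012 ]]
handle top ring [[0.4422 0.0719 0.058 ]] [[319.462  194.5315]]
tcp [0.4436 0.0695 0.1996] yaw 0.03 tilt 0.08 shift [-0.024 -0.048  4.39 ] twist units (tool z, down => sign flip) 0.005
```

Foot 43–45 mm wide, centre (0.4425, 0.0717), and the handle-top ring agrees. Descend and grip.

Call:
{"api": "step_arm", "payload": {"rows": [{"linear": [-0.025, -0.05, 0.5], "twist": 0}, {"linear": [0, 0, 1], "twist": 0}, {"linear": [0, 0, 1], "twist": 0}, {"linear": [0, 0, 1], "twist": 0}, {"linear": [0, 0, 0.65], "twist": 0}, {"linear": [0, 0, 0.25], "twist": 0}, {"linear": [0, 0, 0], "twist": 0}], "hand": 0.7, "grip_force": 40}}

```text
time: 18.23
eef_pos: [0.4417, 0.0715, 0.0232]
tool_rot: [1.0, 0.001, -0.0, -0.0]
force: [-0.4, 0.3, -0.2]
finger_gap: 0.701
```

Call:
{"api": "step_arm", "payload": {"rows": [{"linear": [0, 0, 0], "twist": 0}, {"linear": [0, 0, 0], "twist": 0}, {"linear": [0, 0, 0], "twist": 0}, {"linear": [0, 0, 0], "twist": 0}, {"linear": [0, 0, 0], "twist": 0}, {"linear": [0, 0, 0], "twist": 0}], "hand": 0, "grip_force": 40}}

```text
time: 18.98
eef_pos: [0.4422, 0.0708, 0.0243]
tool_rot: [1.0, -0.0, 0.001, -0.0]
force: [-0.8, 1.0, 7.5]
finger_gap: 0.223
```

Call:
{"api": "step_arm", "payload": {"rows": [{"linear": [0, 0, -0.4], "twist": 0}, {"linear": [0, 0, -1], "twist": 0}, {"linear": [0, 0, -1], "twist": 0}, {"linear": [0, 0, 0], "twist": 0}, {"linear": [0, 0, 0], "twist": 0}]}}

```text
time: 19.6
eef_pos: [0.441, 0.0701, 0.119]
tool_rot: [1.0, -0.0, -0.0, 0.0]
force: [0.4, 0.3, -2.3]
finger_gap: 0.221
```

Run:
```python
from h import *
im,c,o=shot('wrist','w12'); go(0.599,-0.0025,0.15,0); print(o['force'],o['finger_gap'])
cv2.imwrite('pics/w12c.png',cv2.resize(im[:200,150:420,::-1],None,fx=2.9,fy=2.9,interpolation=2))
```

```text
tcp [0.4407 0.0702 0.1186] yaw -0.02 tilt 0.1 shift [ 3.956  1.817 -0.79 ] twist units (tool z, down => sign flip) -0.003
[ 0.4351  0.3029 -2.3311] 0.22101085913008345
```

View pics/w12.png

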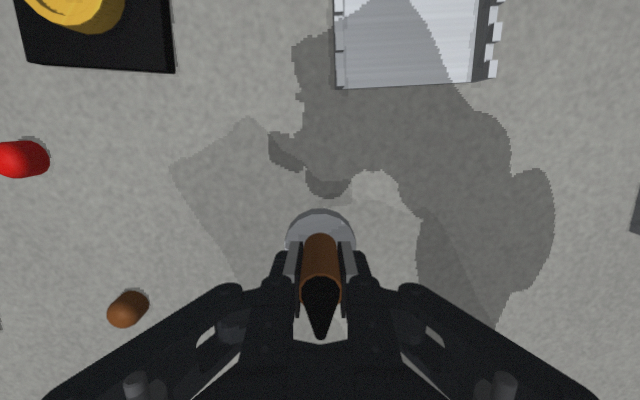

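Reamer held upright, about 2 N. Move near the rack and measure it.

Call:
{"api": "step_arm", "payload": {"rows": [{"linear": [0.2, 0.2, -0.8], "twist": 0}, {"linear": [0.7, 0.6, -0.7], "twist": 0}, {"linear": [0.7, 0.6, 0], "twist": 0}, {"linear": [0.6, 0.43, 0], "twist": 0}, {"linear": [0, 0, 0], "twist": 0}, {"linear": [0, 0, 0], "twist": 0}]}}

```text
time: 20.4
eef_pos: [0.5283, -0.002, 0.1781]
tool_rot: [1.0, 0.0, -0.002, -0.0]
force: [-0.4, 0.6, -1.8]
finger_gap: 0.224
```

Run:
```python
from h import *
im,c,o=shot('wrist','w13'); go(0.599,-0.0025,0.15,0); print(o['force'],o['finger_gap'])
cv2.imwrite('pics/w13c.png',cv2.resize(im[0:260,190:460,::-1],None,fx=2.3,fy=2.3,interpolation=2))
k=np.array([[-55,-54],[55,-54],[55,54],[-55,54]])/1000
a=np.radians(3.1);
for a in(np.radians(3.1),np.radians(-3.1)):
  kk=k@np.array([[np.cos(a),np.sin(a)],[-np.sin(a),np.cos(a)]])
  print(proj(c,np.c_[kk+[.599,-.0025],np.full(4,.005)]))
```

```text
tcp [ 0.5283 -0.0017  0.1785] yaw 0.07 tilt 0.14 shift [1.769 0.022 0.708] twist units (tool z, down => sign flip) 0.014
[-0.4091  0.5835 -1.8418] 0.2237172110188258
[[370.5175 169.5005]
 [370.5252  62.387 ]
 [264.8486  68.6277]
 [275.6005 174.5028]]
[[365.0182 174.5804]
 [376.029   68.6981]
 [270.3649  62.3251]
 [270.1157 169.4146]]
```

View pics/w13c.png

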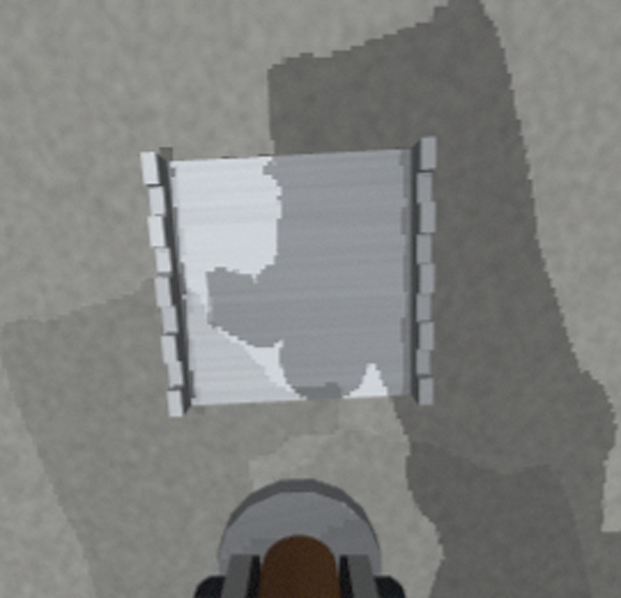

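Run:
```python
from h import *
c=cam('wrist',env.get_obs())
q=np.array([[175,161],[404,150],[404,395],[191,404]])/2.3+[190,0]
p=onplane(c,q,.005);print(p,p.mean(0)); print(np.linalg.norm(p-np.roll(p,1,0),axis=1))
w=np.array([[150,154],[428,140],[427,402],[176,414]])/2.3+[190,0]
p=onplane(c,w,.03);print(p,p.mean(0)); print(np.linalg.norm(p-np.roll(p,1,0),axis=1))
```

```text
[[ 0.6498  0.0536  0.005 ]
 [ 0.6544 -0.0484  0.005 ]
 [ 0.5445 -0.0538  0.005 ]
 [ 0.5398  0.0518  0.005 ]] [0.5971 0.0008 0.005 ]
[0.1101 0.1021 0.1101 0.1057]
[[ 0.6488  0.0593  0.03  ]
 [ 0.6541 -0.0543  0.03  ]
 [ 0.5459 -0.0604  0.03  ]
 [ 0.5402  0.0546  0.03  ]] [ 0.5973 -0.0002  0.03  ]
[0.1087 0.1137 0.1084 0.1152]
```

Rack centre (0.597, 0.000); wall spacing 114 mm and length 109 mm match the given sizes. Place the reamer.

Call:
{"api": "step_arm", "payload": {"rows": [{"linear": [0.9, -0.04, 0], "twist": 0}, {"linear": [0.82, 0, 0.5], "twist": 0}, {"linear": [0, 0, 1], "twist": 0}, {"linear": [0, 0, 1], "twist": 0}, {"linear": [0, 0, 0.8], "twist": 0}, {"linear": [0, 0, 0.25], "twist": 0}, {"linear": [0, 0, 0.1], "twist": 0}, {"linear": [0, 0, 0], "twist": 0}]}}

```text
time: 21.45
eef_pos: [0.5989, -0.0006, 0.0345]
tool_rot: [1.0, 0.0, 0.001, -0.0]
force: [0.4, -0.1, -1.8]
finger_gap: 0.224
```

Call:
{"api": "step_arm", "payload": {"rows": [{"linear": [-0.04, 0, 0.06], "twist": 0}, {"linear": [0, 0, 0.05], "twist": 0}, {"linear": [0, 0, 0.03], "twist": 0}, {"linear": [0, 0, 0], "twist": 0}]}}

```text
time: 21.95
eef_pos: [0.5969, -0.0009, 0.0293]
tool_rot: [1.0, -0.0, 0.001, 0.0]
force: [-3.0, 0.5, 10.1]
finger_gap: 0.221
```

Firm floor contact (10 N). Release, lift and go over the press.

Call:
{"api": "step_arm", "payload": {"rows": [{"linear": [0, 0, 0], "twist": 0}, {"linear": [0, 0, 0], "twist": 0}, {"linear": [0, 0, 0], "twist": 0}, {"linear": [0, 0, -0.4], "twist": 0}, {"linear": [0, 0, -1], "twist": 0}, {"linear": [0, 0, -1], "twist": 0}, {"linear": [0, 0, -1], "twist": 0}, {"linear": [0, 0, -1], "twist": 0}, {"linear": [-0.6, 0.8, 0], "twist": 0}, {"linear": [-0.7, 1, 0], "twist": 0}, {"linear": [-0.7, 1, 0], "twist": 0}, {"linear": [-0.7, 1, 0], "twist": 0}, {"linear": [-0.6, 1, 0], "twist": 0}, {"linear": [-0.6, 1, 0], "twist": 0}, {"linear": [-0.3, 0.4, 0], "twist": 0}, {"linear": [0, 0, 0], "twist": 0}, {"linear": [0, 0, 0], "twist": 0}], "hand": 0.7}}

```text
time: 24.08
eef_pos: [0.4295, -0.2479, 0.2046]
tool_rot: [1.0, 0.001, 0.001, -0.0]
force: [0.7, 0.4, 0.0]
finger_gap: 0.699
```

Run:
```python
from h import *
im,c,o=shot('wrist','w14'); go(0.44,-0.25,0.2,0)
cv2.imwrite('pics/w14c.png',cv2.resize(im[120:320,220:440,::-1],None,fx=3,fy=3,interpolation=2))
```

```text
tcp [ 0.4296 -0.2476  0.2044] yaw 0.12 tilt 0.06 shift [0.259 0.059 0.11 ] twist units (tool z, down => sign flip) 0.023
```

View pics/w14.png

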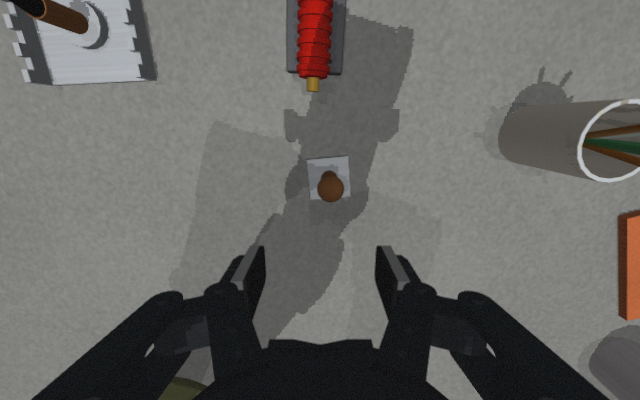

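View pics/w14c.png

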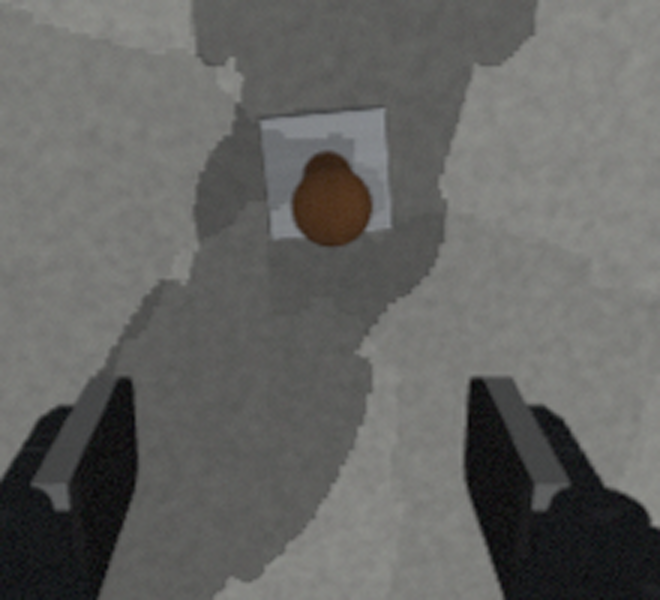

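Run:
```python
from h import *
c=cam('wrist',env.get_obs())
q=np.array([[261,119],[386,107],[391,227],[272,239]])/3+[220,120]
p=onplane(c,q,.012);print(p,p.mean(0),np.linalg.norm(p-np.roll(p,1,0),axis=1))
print('knob',onplane(c,[[220+332/3,120+205/3]],.064))
go(*p.mean(0)[:2],.017,0)
```

```text
[[ 0.4574 -0.2323  0.012 ]
 [ 0.4622 -0.2818  0.012 ]
 [ 0.4131 -0.2854  0.012 ]
 [ 0.4078 -0.2363  0.012 ]] [ 0.4351 -0.259   0.012 ] [0.0497 0.0497 0.0493 0.0494]
knob [[ 0.4351 -0.2589  0.064 ]]
tcp [ 0.4296 -0.2476  0.2044] yaw 0.12 tilt 0.06 shift [0.132 0.284 4.685] twist units (tool z, down => sign flip) 0.023
```

Foot is 49.5 mm square and centred at (0.435, -0.259), and the knob agrees exactly. Descend and grip.

Call:
{"api": "step_arm", "payload": {"rows": [{"linear": [0.13, 0.28, 0.4], "twist": 0}, {"linear": [0, 0, 1], "twist": 0}, {"linear": [0, 0, 1], "twist": 0}, {"linear": [0, 0, 1], "twist": 0}, {"linear": [0, 0, 0.8], "twist": 0}, {"linear": [0, 0, 0.45], "twist": 0}, {"linear": [0, 0, 0], "twist": 0}], "hand": 0.7, "grip_force": 40}}

```text
time: 25.0
eef_pos: [0.4333, -0.2592, 0.0157]
tool_rot: [1.0, 0.001, -0.002, -0.001]
force: [-0.3, 0.1, -0.1]
finger_gap: 0.697
```

Call:
{"api": "step_arm", "payload": {"rows": [{"linear": [0, 0, 0], "twist": 0}, {"linear": [0, 0, 0], "twist": 0}, {"linear": [0, 0, 0], "twist": 0}, {"linear": [0, 0, 0], "twist": 0}, {"linear": [0, 0, 0], "twist": 0}, {"linear": [0, 0, 0], "twist": 0}], "hand": 0, "grip_force": 40}}

```text
time: 25.75
eef_pos: [0.4344, -0.2602, 0.0184]
tool_rot: [1.0, 0.0, 0.001, 0.0]
force: [0.3, 1.8, 5.5]
finger_gap: 0.264
```

Call:
{"api": "step_arm", "payload": {"rows": [{"linear": [0, 0, -0.4], "twist": 0}, {"linear": [0, 0, -1], "twist": 0}, {"linear": [0, -0.4, -1], "twist": 0}, {"linear": [0.4, -0.8, -1], "twist": 0}, {"linear": [0.8, -0.8, 0], "twist": 0}, {"linear": [0.8, -0.4, 0], "twist": 0}, {"linear": [0, 0, 0], "twist": 0}, {"linear": [0, 0, 0], "twist": 0}]}}

```text
time: 26.75
eef_pos: [0.5126, -0.1645, 0.1532]
tool_rot: [1.0, -0.0, -0.001, 0.0]
force: [-0.9, -0.1, -2.5]
finger_gap: 0.263
```

Run:
```python
from h import *
im,c,o=shot('wrist','w15'); go(0.6,-0.165,0.15,0); print(o['force'],o['finger_gap'])
cv2.imwrite('pics/w15c.png',cv2.resize(im[0:220,300:560,::-1],None,fx=2.7,fy=2.7,interpolation=2))
```

```text
tcp [ 0.5124 -0.1649  0.1532] yaw -0.06 tilt 0.14 shift [ 2.19  -0.     0.076] twist units (tool z, down => sign flip) -0.013
[-0.9062 -0.1287 -2.5409] 0.26343184646106704
```

View pics/w15.png

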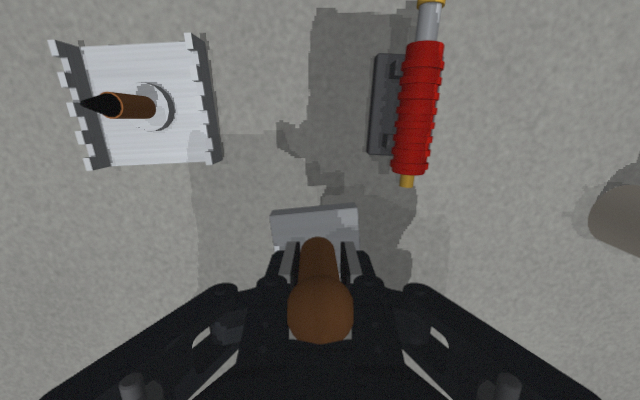

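View pics/w15c.png

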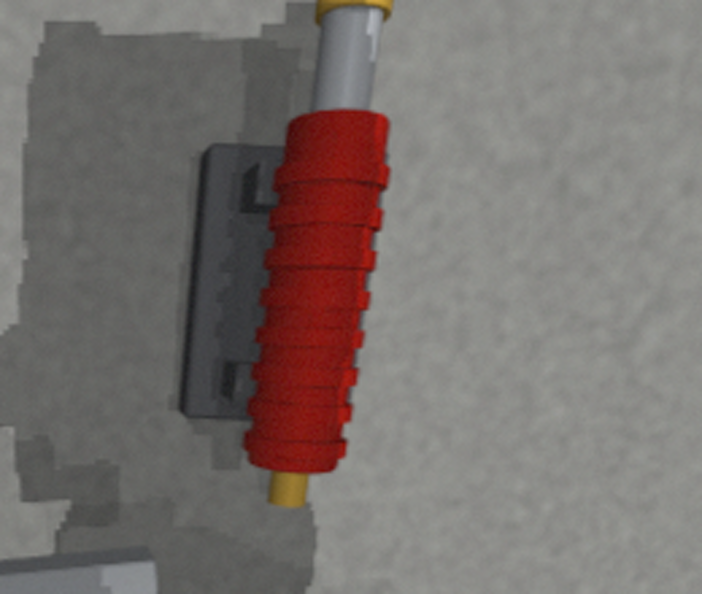

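Run:
```python
from h import *
o=env.get_obs();c=cam('wrist',o)
q=np.array([[211,147],[189,412]])/2.7+[300,0]
p=onplane(c,q,.018);print(p,np.linalg.norm(p[0]-p[1]))
b=onplane(c,np.array([[206,149],[182,414]])/2.7+[300,0],0);print('bottom',b,np.linalg.norm(b[0]-b[1]))
x=(p[0]-p[1])[:2];x/=np.linalg.norm(x);y=np.array([-x[1],x[0]]);print('yaw',np.degrees(np.arctan2(x[1],x[0])))
C=p.mean(0)[:2]-.03*y;print('torch centre',C,'target',C+.077*y)
# torch axis check at z~.05
ax=onplane(c,np.array([[290,490],[352,30]])/2.7+[300,0],.05)
print('nozzle/tail local',[( (a[:2]-C)@x,(a[:2]-C)@y) for a in ax])
t=C+.077*y
go(t[0],t[1],.1,0)
# foot near edge top yaw and position
f=np.array([[271,213.5],[357,206.5]]);e=onplane(c,f,o['eef_pos'][2]-.0184+.012);print('foot far edge top',e,e.mean(0)-[.025,0,0],np.linalg.norm(e[0]-e[1]))
```

```text
[[ 0.641  -0.217   0.018 ]
 [ 0.5546 -0.2142  0.018 ]] 0.08643859179079909
bottom [[ 0.6438 -0.2186  0.    ]
 [ 0.5517 -0.2147  0.    ]] 0.09219234588190156
yaw -1.8288370506781522
torch centre [ 0.5969 -0.2456] target [ 0.5993 -0.1686]
nozzle/tail local [(np.float64(-0.06411130984012599), np.float64(0.00019773169557433775)), (np.float64(0.06735787852343032), np.float64(-0.0009206088948814487))]
tcp [ 0.5124 -0.1649  0.1532] yaw -0.06 tilt 0.14 shift [2.176 0.091 1.326] twist units (tool z, down => sign flip) -0.013
foot far edge top [[ 0.5361 -0.1376  0.1468]
 [ 0.5401 -0.1858  0.1468]] [ 0.5131 -0.1617  0.1468] 0.04841633538232802
```

Torch centre (0.597, -0.2455); base length 86–92 mm and torch axis check. Target for the press is (0.599, -0.168).

Call:
{"api": "step_arm", "payload": {"rows": [{"linear": [0.8, 0.09, 0], "twist": 0}, {"linear": [0.8, 0, 0], "twist": 0}, {"linear": [0.58, 0, 0.4], "twist": 0}, {"linear": [0, 0, 1], "twist": 0}, {"linear": [0, 0, 1], "twist": 0}, {"linear": [0, 0, 0.6], "twist": 0}, {"linear": [0, 0, 0.2], "twist": 0}, {"linear": [0, 0, 0], "twist": 0}]}}

```text
time: 27.8
eef_pos: [0.6006, -0.1684, 0.0259]
tool_rot: [1.0, -0.0, -0.0, 0.0]
force: [0.6, -1.2, -2.0]
finger_gap: 0.262
```

Call:
{"api": "step_arm", "payload": {"rows": [{"linear": [0, 0, 0.1], "twist": 0}, {"linear": [0, 0, 0.05], "twist": 0}, {"linear": [0, 0, 0.03], "twist": 0}, {"linear": [0, 0, 0], "twist": 0}]}}

```text
time: 28.3
eef_pos: [0.6012, -0.1677, 0.0188]
tool_rot: [1.0, -0.0, 0.0, 0.0]
force: [0.7, -0.6, -2.2]
finger_gap: 0.266
```

Call:
{"api": "step_arm", "payload": {"rows": [{"linear": [-0.03, 0, 0.03], "twist": 0}, {"linear": [0, 0, 0.03], "twist": 0}, {"linear": [0, 0, 0], "twist": 0}]}}

```text
time: 28.68
eef_pos: [0.6013, -0.167, 0.0183]
tool_rot: [1.0, 0.0, 0.002, 0.0]
force: [-1.6, 2.0, 11.9]
finger_gap: 0.263
```

Contact (12 N). Open modestly and lift straight up, then back off for an overview.

Call:
{"api": "step_arm", "payload": {"rows": [{"linear": [0, 0, 0], "twist": 0}, {"linear": [0, 0, 0], "twist": 0}, {"linear": [0, 0, 0], "twist": 0}, {"linear": [0, 0, -0.3], "twist": 0}, {"linear": [0, 0, -0.8], "twist": 0}, {"linear": [0, 0, -1], "twist": 0}, {"linear": [0, 0, -1], "twist": 0}, {"linear": [-0.5, 0, -1], "twist": 0}, {"linear": [-0.8, -0.4, -1], "twist": 0}, {"linear": [-0.8, -0.8, -1], "twist": 0}, {"linear": [-0.3, -0.8, -0.5], "twist": 0}, {"linear": [0, -0.5, 0], "twist": 0}, {"linear": [0, 0, 0], "twist": 0}, {"linear": [0, 0, 0], "twist": 0}, {"linear": [0, 0, 0], "twist": 0}], "hand": 0.5}}

```text
time: 30.55
eef_pos: [0.5038, -0.069, 0.2799]
tool_rot: [1.0, -0.001, -0.0, 0.0]
force: [-0.0, 0.6, -0.2]
finger_gap: 0.497
```

Run:
```python
from h import *
im,c,o=shot('wrist','w16'); go(0.5,0,.3,0)
cv2.imwrite('pics/w16c.png',cv2.resize(im[20:210,180:470,::-1],None,fx=2.7,fy=2.7,interpolation=2))
a,_,_=shot('side','s16');cv2.imwrite('pics/s16c.png',cv2.resize(a[90:340,190:400,::-1],None,fx=2.4,fy=2.4,interpolation=2))
shot('scene','sc16')
```

```text
tcp [ 0.5038 -0.0688  0.2798] yaw -0.09 tilt 0.05 shift [-0.099 -1.719 -0.504] twist units (tool z, down => sign flip) -0.018
```

View pics/w16.png

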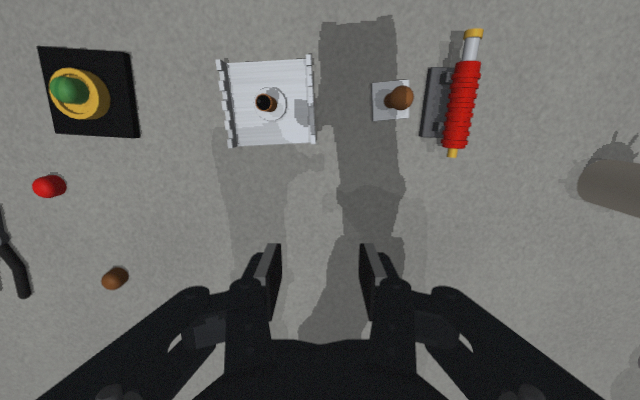

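View pics/w16c.png

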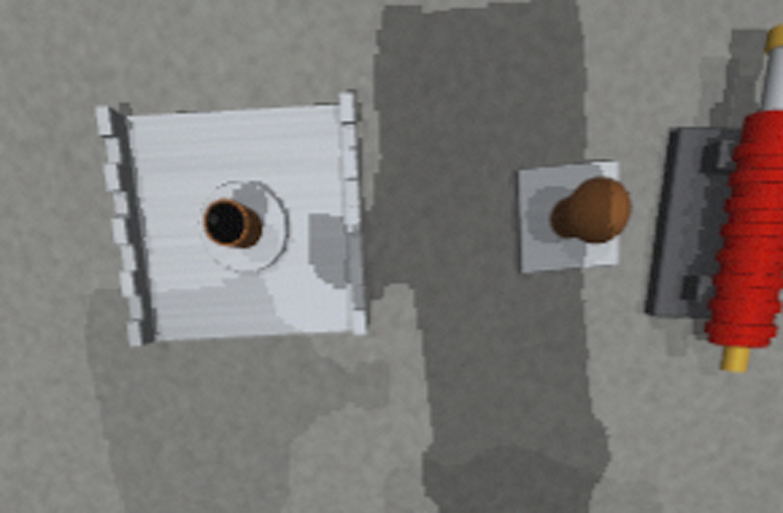

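View pics/s16c.png

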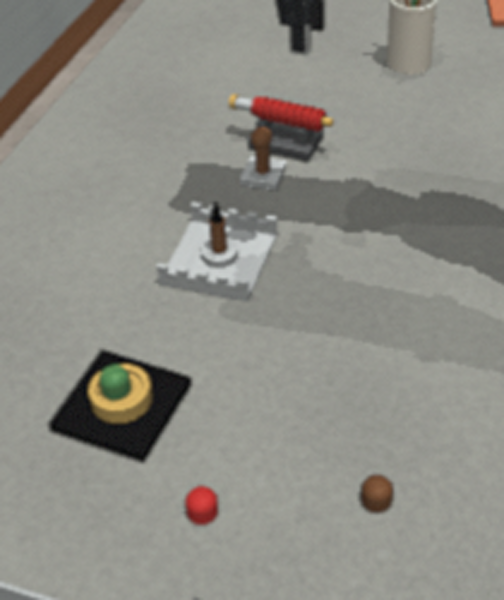

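All pieces are placed: press foot (391,101), reamer foot (271,104), glass in mould (79,95). Next I check the numbers, including uprightness from tip against foot.

Run:
```python
from h import *
o=env.get_obs();c=cam('wrist',o);f=lambda q:np.array(q)/2.7+[180,20]
p=onplane(c,f([[518,171],[616,161],[619,264],[524,272]]),.012);print('press foot',p.mean(0),np.linalg.norm(p-np.roll(p,1,0),axis=1))
print('knob',onplane(c,f([[601,210]]),.064))
t=onplane(c,f([[673,129],[649,315]]),.018);print('torch edge',t,t.mean(0))
C=np.array([.597,-.2455]);a=np.radians(-2.2);x=np.array([np.cos(a),np.sin(a)]);y=np.array([-x[1],x[0]])
d=p.mean(0)[:2]-C;print('press in torch',d@x,d@y)
print('reamer foot',onplane(c,f([[244,226]]),.017),'handle top',onplane(c,f([[227,222]]),.063))
r=onplane(c,f([[133,118],[342,105],[350,332],[154,342]]),.005);print('rack',r.mean(0))
# fixed-camera triangulated tips
cs,cd=cam('scene'),cam('side')
s=cv2.imread('pics/sc16.png');cv2.imwrite('pics/sc16c.png',cv2.resize(s[170:290,220:420],None,fx=4,fy=4,interpolation=2))
d=cv2.imread('pics/s16.png');cv2.imwrite('pics/s16d.png',cv2.resize(d[125:275,205:330],None,fx=4,fy=4,interpolation=2))
for n,q in dict(pressbase=[p.mean(0)[0],p.mean(0)[1],.012],pressknob=[p.mean(0)[0],p.mean(0)[1],.064],rtip=[.597,0,.089],rfoot=[.597,0,.017]).items():
  print(n,(proj(cs,q)-[220,170])*4,(proj(cd,q)-[205,125])*4)
```

```text
press foot [ 0.6012 -0.1659  0.012 ] [0.0487 0.0487 0.0494 0.049 ]
knob [[ 0.6017 -0.1675  0.064 ]]
torch edge [[ 0.6413 -0.2118  0.018 ]
 [ 0.5534 -0.2094  0.018 ]] [ 0.5973 -0.2106  0.018 ]
press in torch 0.0011045730147606252 0.07967021157851645
reamer foot [[ 0.5973 -0.0012  0.017 ]] handle top [[ 0.5969 -0.0013  0.063 ]]
rack [0.5964 0.0004 0.005 ]
pressbase [[201.5472 179.8171]] [[375.0942 140.0424]]
pressknob [[199.2754 130.057 ]] [[372.4686  86.9794]]
rtip [[358.3653 168.4565]] [[294.2498 195.8646]]
rfoot [[357.6725 239.7867]] [[301.2694 272.1806]]
```

View pics/sc16c.png

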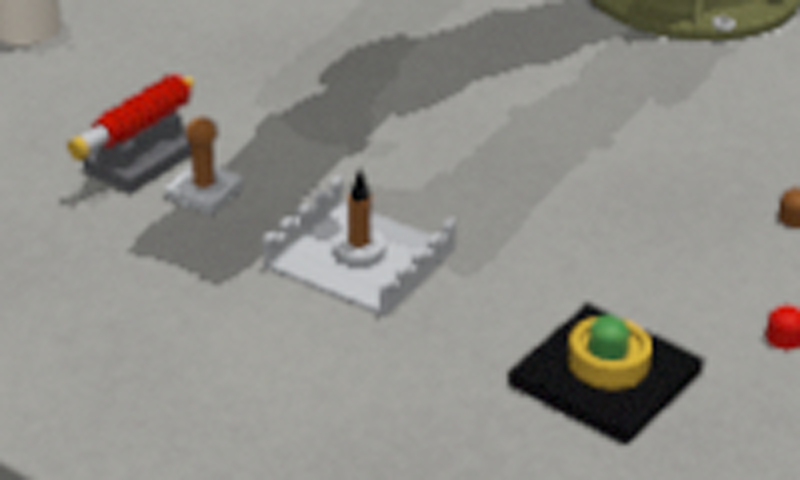

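View pics/s16d.png

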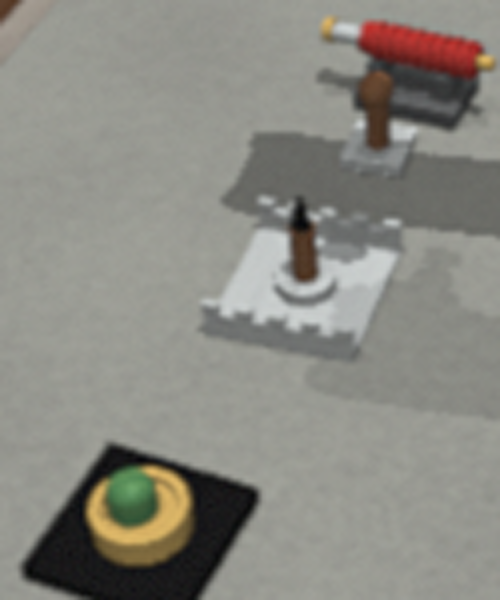

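Everything agrees: press at (1, 80) mm in the torch frame, reamer within 2 mm of the rack centre, and tips over feet. Handing in.

```bash
python3 -c "
from plant import env
print(env.get_obs()['time'],env.get_obs()['force']);print(env.finish_job())"
```

```text
30.7 [ 0.29293569 -0.37821197 -1.09967957]
the job is handed in; nothing more can be done
None
```

I placed the mould on the slab, the green glass in its hollow, the reamer in the rack and the press beside the torch stand. The job was handed in at 30.7 s and no verdict was reported.

Last camera checks:

| Piece | Measured position | Limit |
|---|---|---|
| Mould | about 1–2 mm from the slab centre | 12 mm |
| Glass | upright in the hollow, about 4 mm off the mould's centre | 9.5 mm |
| Reamer | within about 2 mm of the rack centre, handle top over the foot | 15 mm each way |
| Press | 80 mm left of the torch centre, 1 mm along; knob within 2 mm of the foot centre | 62–95 mm left, 20 mm along |

- **Bystanders:** I kept clear of the jar and the pliers. I did not re-measure them at the end; the last pictures show only part of each.
- **Disagreements:**
  - Estimates of the torch stand's near edge differed by about 4–5 mm between two views, so the 80 mm could be about 75 mm, still within limits.
  - The gripper stopped about 2 mm wider than expected on the press's 20 mm handle, possibly because the pads touched the knob. The press stood flat after release.
- **Refused call:** my first move was refused for a missing key and moved nothing.

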